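# Lay the try square on the bar for scribing a cut line

## Task

Set up the try square for scribing a cut line across the clamped flat bar: lay its thick stock flat on the table and flush against the bar's near edge, with the blade lying across the bar between the two strap clamps and the blade's outer (left) edge running along the middle of the white tick mark. Keep the square the same way up and let go of it.

Things in the scene. Friction and masses are not known exactly. Their poses are not given: they have to be found in the camera images.
- plate: Plain dark steel flat bar fixed on the table, 60 (x) by 240 (y) by 7 mm thick. Origin: centre of its underside. Its +x points away from the robot, +y left; its near long edge is the face at x = -30 mm. Two dark strap clamps, 26 mm wide, hold its far edge at y = -92 and +92 mm: x = 12 to 60 mm, up to 33 mm above the table, 158 mm clear between them.
- tick: White soapstone stroke on the bar's top, 5 mm wide, 40 mm long, square to the bar's near edge and starting 1 mm inside it. Origin on the stroke's centre line, at the bar's near edge, at the height of the bar's top (7 mm). x runs along the stroke away from the robot, y left along the edge. Its place along the edge varies.
- square_stock (a point): Centre (half-way up) of the try square's stock, the thick dark bar: 18 (x) by 110 (y) by 18 mm high. Its inner face is at x = +9 mm, from which the blade runs out along +x at the +y end; y is along the stock, z up. On the bare table the square leans 3 degrees, the blade's tip touching the table; a grip across the 18 mm levels it.
- square_corner (a point): Point on the try square where the blade's outer edge meets the inner face of the stock: 9 mm (x) and 55 mm (y) from square_stock, same axes.
- try_square: The try square (stock and blade), about 0.2 kg, loose; beyond it to the left stands a drawer cabinet 170 mm high. Origin on its underside, 75 mm in +x from square_stock, same axes. The light blade is 2 mm thick: from square_stock it spans y = +30 to +55, x = +9 to +159 mm. With the stock level its underside is 8 mm above the table, clear of the 7 mm bar.

How it is judged (in metres and radians):
At the end, for the whole second after the job is handed in: The stock lies flat on the table (within 2 degrees, not turned over), its inner face flush against the bar's near edge (within 3 mm and 1.5 degrees), the blade across the bar with its outer edge within 6 mm of the tick mark's centre line; the square is released and at rest (x of square_corner in the frame of tick between -0.003 and 0.003 m and y of square_corner in the frame of tick between -0.006 and 0.006 m and angle between the x axis of square_stock and the x axis of plate, either way round below 0.026 rad and angle between square_stock's own z axis and vertical below 0.035 rad and height (world z) of square_stock below 0.012 m and linear speed of try_square below 0.01 m/s); the robot touches nothing.
It also fails if it takes over 38 s, if anything falls off the work surface, if the arm or the gripper's body presses on something with over 40 N, if the wrist force passes 120 N, or if a joint passes its speed limit or range.

## Robot

A 6-joint arm with a two-finger parallel gripper is mounted at the origin on the work surface; the furniture and walls round the work are solid. World frame = base frame: x ahead of the robot, y to its left, z up, the work surface at z = 0. Lengths are in mm, angles in rad, forces in N, time in s.
With the tool pointing down it reaches from about 350 to 775 mm from the base axis. Payload 7.3 kg.
Tool frame: the origin (TCP) lies between the finger pads; the fingertips stand 14 mm ahead of it and the grasp point (between the pads) lies 5 mm behind it; y points along the fingers, z is the direction in which the jaws open and shut, and the axes are right-handed (so a half turn about y gives the same grasp; the last joint's range is limited). The gripper opens to 92 mm and grips with 3 to 60 N. Pads are 19 mm wide; open, the fingers measure 130 mm over their backs; the gripper's body (75 mm by 190 mm) begins 47 mm behind the grasp point.
Start: joints at [-1.381, 0.342, 1.524, -0, 1.275, -0.146], TCP at [173.023, -495.688, 240.741] pointing down, gripper open.
Joint ranges: [-2.53, 2.53], [-0.77, 2.02], [0.04, 2.7], [-1, 4.14], [0.28, 2.66], [-3.11, 3.11]. Speed limits (rad/s): [2.57, 2.57, 3.14, 3.14, 3.14, 3.14].

## Interface

Orientations are given as [roll, pitch, yaw] about the fixed x, y, z axes, in that order (R = Rz(yaw) Ry(pitch) Rx(roll)).
In Python, from plant import bot, vision, order gives the robot as it stands.
- The arm moves only by the tool apply_moves, never from a script. Its argument "rows" is a list of rows, each a list of 3 entries, a list of its own where there are three numbers: the shift along the tool's x, y, z in cm, then the turn about the tool's y in rad, then the finger opening in cm, from 0 to 9.18. A call has 1 to 5 rows; each row is the pose to reach, as a shift and turn from the pose measured when the call began, along the tool's axes at that moment; what a row does not reach only later rows make up. A row lasts 1/8 s, in which the tool goes at most 62.5 mm and 10.7 degrees, less where a joint would pass 70% of its speed; a pose out of reach is approached as far as the arm can. A call with a gripper value outside its range is refused whole. The fingers move at their own pace and stop on an object; the grip force is fixed at half the most. Time passes only in rows, so rows that repeat a pose let the fingers close. It gives the time, the measured TCP pose, the force and the opening at its end, in the units of the state.
- bot.get_obs(): the state, without advancing time (a new reading comes with each control period).
- vision.capture(name): name is "side" or "top" or "wrist"; returns the picture (480x640x3 uint8, red, green, blue); there is no depth.
- vision.camera_info(name): a dict with "mtx" (3x3 intrinsics, pixels), "rvec" (rotation vector, rad) and "tvec" (3), from world to camera coordinates, as OpenCV has them. Camera axes: x right, y down, z forward; pixel columns grow to the right and rows downward; lengths in mm; the calibration is good to about 2 mm. The wrist camera is an equidistant fisheye: a pixel r from the principal point sees the ray r / f radians off the axis. A picture is of the moment at which its call begins: read the wrist's pose just before it. camera_info takes no time and is no camera call; for the wrist camera it gives the pose at the moment of the call.
- order.close_job(): hands the job in, once; it reports no verdict.
The state is a dict: "time": time; "joint_positions": joint angles; "dq": joint speeds; "tau": joint torques, N m; "tool_pos": TCP position; "tcp_rot": TCP orientation; "contact_force": force on the tool from outside, world axes, zero at the start; "moment": the same for the moment, N m; "grip_width": finger opening in mm.
Only numpy, scipy, OpenCV 4.12 (cv2) and the standard library are available. Lean on these libraries where they do the work, as an engineer would, in place of code of your own. Each camera call takes 0.05 s, during which the arm holds its last target.

## Working session

There is one attempt and no reset: what is moved stays moved. The work goes in short steps, Python scripts to look and compute and a tool call to move; the robot and the scene stay as the last step left them, time stands still between calls to the robot, and variables do not carry over. Pictures are saved under pics/ and viewed, and the job is handed in when it is done.

Besides the shell and the picture viewer there is one more tool, called after ">>>" as name(argument=value, ...) on one line, values as JSON. apply_moves: Moves the arm, as the interface text tells. Its arguments: {"type":"object","properties":{"rows":{"type":"array","items":{"type":"array"}}},"required":["rows"]}

```bash
ls; mkdir -p pics
python3 - <<'E'
from plant import bot,vision,order
import cv2
print(bot.get_obs())
for n in ["side","top","wrist"]:
    print(n,vision.camera_info(n))
    im=vision.capture(n); cv2.imwrite(f"pics/{n}0.png",im[:,:,::-1])
E
```

```text
pics
{'time': 0.0, 'joint_positions': array([-1.38099563e+00,  3.42716479e-01,  1.52501937e+00,  1.48138828e-05,
        1.27543375e+00, -1.46035808e-01]), 'dq': array([ 5.68006391e-04,  8.65379049e-04, -1.16528309e-03,  6.68897259e-04,
       -1.78723197e-05, -1.71033712e-04]), 'tau': array([ 5.36514763e-04, -4.31238770e+01, -2.44219941e+01,  7.17448234e-02,
        5.59790013e-02, -1.54530194e-04]), 'tool_pos': array([ 172.95012681, -495.27395268,  240.04738363]), 'tcp_rot': array([-1.57235443e+00,  2.43488090e-04, -2.80576067e+00]), 'contact_force': array([-0.68260558,  0.43949372, -0.32042473]), 'moment': array([-0.0093266 , -0.00818   , -0.00559336]), 'grip_width': 91.7847900380479}
side {'mtx': array([[494.74035299,   0.        , 315.70364245],
       [  0.        , 494.74035299, 240.35566749],
       [  0.        ,   0.        ,   1.        ]]), 'rvec': array([ 0.10661086,  3.01817911, -0.77272002]), 'tvec': array([ 470.08976544, -114.44657094,  965.14949848])}
top {'mtx': array([[553.35518402,   0.        , 311.46037162],
       [  0.        , 553.35518402, 247.67908376],
       [  0.        ,   0.        ,   1.        ]]), 'rvec': array([ 2.12379918, -2.15438633,  0.21871768]), 'tvec': array([110.7350871 , 448.85825465, 815.98790107])}
wrist {'mtx': array([[371.64829954,   0.        , 321.6525405 ],
       [  0.        , 371.64829954, 241.84129581],
       [  0.        ,   0.        ,   1.        ]]), 'rvec': array([-2.35962965,  1.67435007,  0.24828753]), 'tvec': array([-525.09420869,  -36.00396902,  390.4041255 ])}
```

View pics/top0.png

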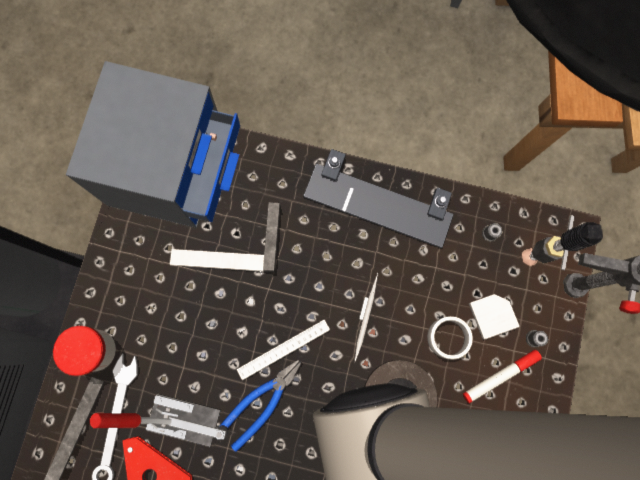

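View pics/side0.png

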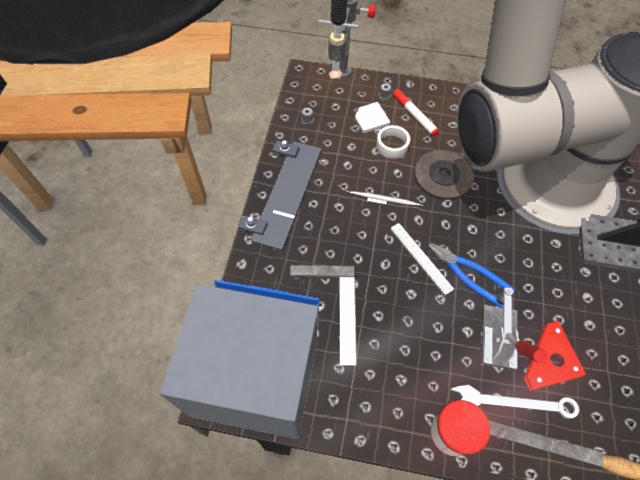

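View pics/wrist0.png

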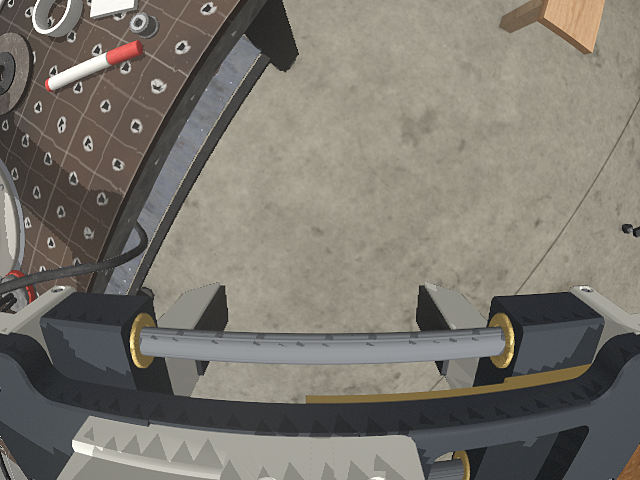

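The top view shows the stock (dark bar, about (272,237)) with its white blade running left to (170,257). The bar lies around (378,205), with the tick at (348,199) and clamps at (333,163) and (439,203). The side view shows the same objects. Next I'll measure.

```bash
cat > h.py <<'E'
import numpy as np,cv2
from plant import bot,vision,order
def ray(n,px,z,info=None):
    c=info or vision.camera_info(n);R,_=cv2.Rodrigues(c['rvec']);t=np.array(c['tvec']).ravel()
    px=np.atleast_2d(np.float64(px));C=-R.T@t
    if n=='wrist':
        K=c['mtx'];d=(px-[K[0,2],K[1,2]])/K[0,0];r=np.linalg.norm(d,axis=1,keepdims=True)
        v=np.hstack([d/np.maximum(r,1e-9)*np.sin(r),np.cos(r)])
    else: v=np.hstack([px,np.ones((len(px),1))])@np.linalg.inv(c['mtx']).T
    w=v@R; s=(z-C[2])/w[:,2]
    return C+w*s[:,None]
def big(n,im,roi,name,s=5):
    x0,y0,x1,y1=roi
    cv2.imwrite(name,cv2.resize(im[y0:y1,x0:x1,::-1],None,fx=s,fy=s,interpolation=cv2.INTER_CUBIC))
E
python3 - <<'E'
from h import *
t=cv2.imread('pics/top0.png')[:,:,::-1];s=cv2.imread('pics/side0.png')[:,:,::-1]
big('t',t,(160,190,300,290),'pics/t_sq.png');big('t',t,(295,140,460,255),'pics/t_bar.png',4)
big('s',s,(280,250,370,370),'pics/s_sq.png',5);big('s',s,(230,130,330,255),'pics/s_bar.png',4)
E
```

```text
(no output)
```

View pics/t_sq.png

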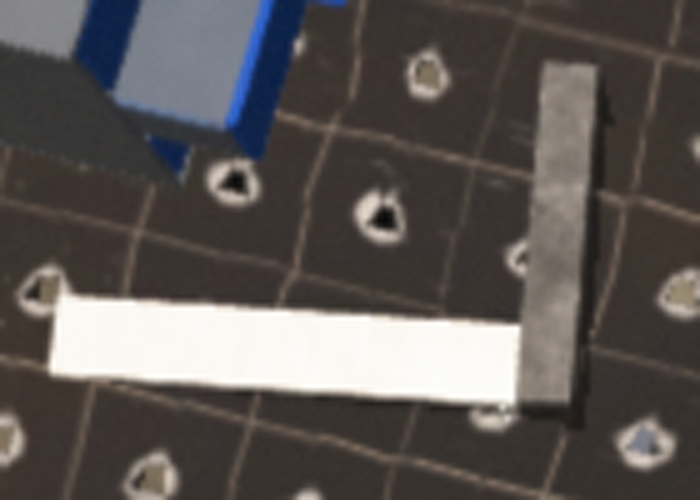

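View pics/t_bar.png

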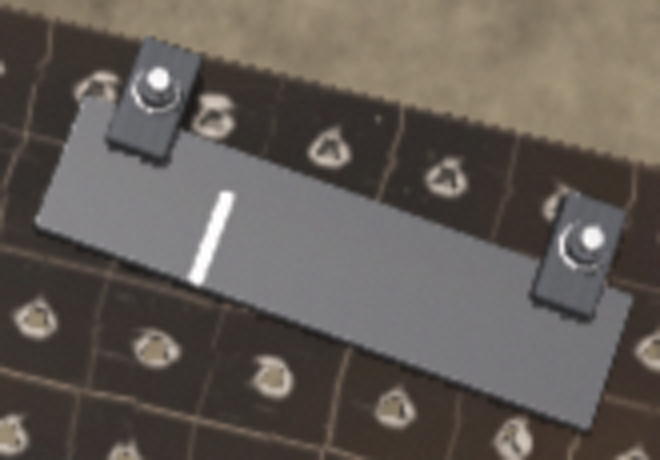

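View pics/s_sq.png

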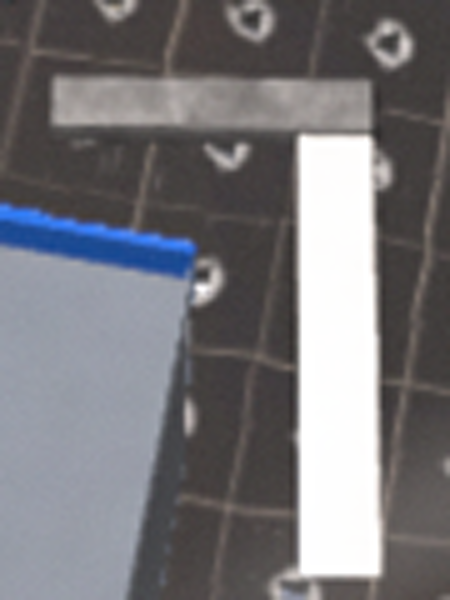

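View pics/s_bar.png

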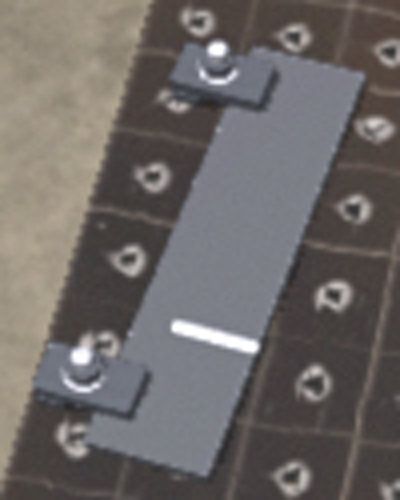

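```bash
cat > m.py <<'E'
from h import *
def bar(n,im,verbose=True):
    hsv=cv2.cvtColor(np.ascontiguousarray(im),cv2.COLOR_RGB2HSV)
    return hsv
E
python3 - <<'E'
from h import *
for n in ['top','side']:
    c=vision.camera_info(n);R,_=cv2.Rodrigues(c['rvec']);print(n,'C',-R.T@c['tvec'])
def z(pts,x0,y0,s): return (np.array(pts)+.5)/s-.5+[x0,y0]
T={}
def rep(n,nm,pts,zz):
    p=ray(n,pts,zz)[:,:2];print(n,nm,p.round(1).tolist());return p
def dirs(a,b): d=b-a;return np.hypot(*d).round(1),np.degrees(np.arctan2(d[1],d[0])).round(2)
p=rep('top','barL,barR near',z([[36,225],[590,430]],295,140,4),7);print(dirs(p[1],p[0]))
p=rep('side','barL,R near',z([[209,476],[364,74]],230,130,4),7);print(dirs(p[1],p[0]))
p=rep('top','tick near,far',z([[197,284],[228,192]],295,140,4),7);print(dirs(p[0],p[1]))
p=rep('side','tick near,far',z([[257,348],[173,326]],230,130,4),7);print(dirs(p[0],p[1]))
p=rep('top','stock inner near(blade end), inner far, outer far, outer near',z([[518,404],[543,61],[597,65],[571,406]],160,190,5),18);print(dirs(p[1],p[0]),dirs(p[2],p[3]))
p=rep('side','stock same',z([[373,131],[52,126],[52,76],[373,83]],280,250,5),18);print(dirs(p[1],p[0]),dirs(p[2],p[3]))
p=rep('top','blade tip outer,inner; root inner',z([[49,374],[59,295],[518,324]],160,190,5),2);
p=rep('side','blade tip outer,inner',z([[383,577],[300,577]],280,250,5),2)
E
```

```text
top C [298.56801575 126.81088209 879.97067402]
side C [514.75524095 528.55398834 788.19647482]
top barL,barR near [[542.2, 114.8], [454.5, -107.4]]
(np.float64(238.9), np.float64(68.48))
side barL,R near [[540.2, 114.4], [453.7, -108.0]]
(np.float64(238.6), np.float64(68.75))
top tick near,far [[516.7, 49.7], [555.4, 36.0]]
(np.float64(41.0), np.float64(-19.61))
side tick near,far [[515.4, 49.1], [553.7, 34.4]]
(np.float64(41.0), np.float64(-20.89))
top stock inner near(blade end), inner far, outer far, outer near [[418.9, 180.1], [529.8, 171.9], [528.3, 154.6], [418.0, 163.5]]
(np.float64(111.2), np.float64(175.82)) (np.float64(110.6), np.float64(175.43))
side stock same [[418.6, 181.2], [527.9, 171.7], [527.0, 152.7], [416.6, 163.1]]
(np.float64(109.8), np.float64(175.05)) (np.float64(110.9), np.float64(174.65))
top blade tip outer,inner; root inner [[432.7, 330.3], [458.3, 327.8], [447.0, 181.0]]
side blade tip outer,inner [[430.5, 329.3], [456.9, 327.4]]
```

Run:
```python
from h import *
def tri(a,b):
    P=[];q=[]
    for n,p in (('top',a),('side',b)):
        c=vision.camera_info(n);R,_=cv2.Rodrigues(c['rvec']);P.append(c['mtx']@np.hstack([R,np.array(c['tvec']).reshape(3,1)]));q.append(np.float64(p).reshape(2,1))
    X=cv2.triangulatePoints(P[0],P[1],*q);return (X[:3]/X[3]).ravel().round(0)
print('tip',tri((527,258),(335,75)),'orange',tri((548,247),(337,40)),'knob',tri((590,235),(338,5)),'red',tri((630,306),(372,10)))
print('cab corner top front near',tri((180,207),(318,300)), 'drawer rim', tri((238,117),(218,283)))
print('cab base', ray('top',[(194,226)],0), ray('side',[(300,433)],0))
for zz in (170,100,50): print(zz, ray('top',[(210,88),(180,207),(238,117),(212,220)],zz)[:,:2].round(0).tolist())
```

```text
tip [ 420. -201.  108.] orange [ 420. -193.  195.] knob [ 422. -218.  247.] red [ 344. -303.  171.]
cab corner top front near [487. 280. 163.] drawer rim [638. 213.  97.]
cab base [[495.41141193 292.96705801   0.        ]] [[525.62642371 424.31521973   0.        ]]
170 [[651.0, 243.0], [483.0, 280.0], [608.0, 205.0], [465.0, 238.0]]
100 [[685.0, 255.0], [501.0, 295.0], [639.0, 212.0], [482.0, 248.0]]
50 [[710.0, 263.0], [514.0, 306.0], [661.0, 218.0], [493.0, 256.0]]
```

Run:
```python
from h import *
t=cv2.imread('pics/top0.png')[:,:,::-1]
big('t',t,(480,190,640,330),'pics/t_r.png',4)
s=cv2.imread('pics/side0.png')[:,:,::-1]
big('t',s,(160,260,340,450),'pics/s_cab.png',3)
```

```text
(no output)
```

View pics/t_r.png

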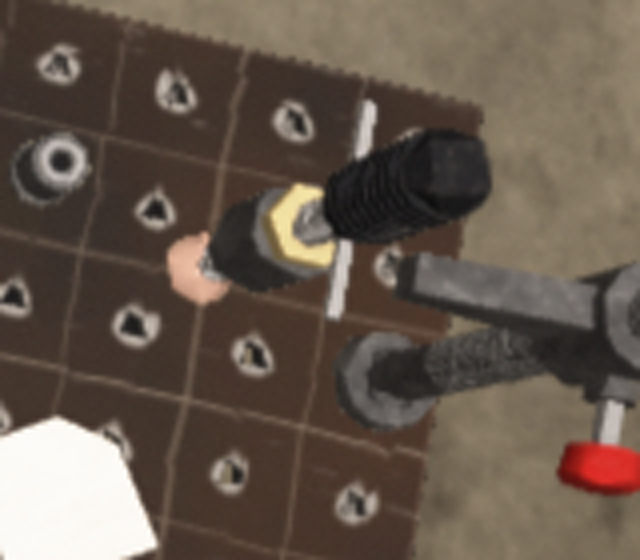

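Run:
```python
from h import *
for zz in (200,240,260,280,300,330,360): print(zz, ray('top',[(602,232),(588,242),(635,270),(575,285)],zz)[:,:2].round(0).tolist())
```

```text
200 [[437.0, -261.0], [424.0, -242.0], [388.0, -298.0], [370.0, -220.0]]
240 [[429.0, -238.0], [417.0, -220.0], [383.0, -273.0], [366.0, -199.0]]
260 [[425.0, -227.0], [413.0, -209.0], [380.0, -260.0], [364.0, -189.0]]
280 [[421.0, -216.0], [410.0, -199.0], [377.0, -248.0], [362.0, -179.0]]
300 [[417.0, -204.0], [406.0, -188.0], [375.0, -235.0], [359.0, -169.0]]
330 [[411.0, -187.0], [400.0, -171.0], [371.0, -217.0], [356.0, -153.0]]
360 [[405.0, -170.0], [395.0, -155.0], [367.0, -198.0], [353.0, -138.0]]
```

>>> apply_moves(rows=[[[0, -6, 0], 0, 9], [[0, -12, 0], 0, 9], [[0, -18, 0], 0, 9], [[0, -19, 0], 0, 9], [[0, -19, 0], 0, 9]])

```text
time: 0.78
tool_pos: [173.0, -495.6, 429.9]
tcp_rot: [-1.572, 0.0, -2.806]
contact_force: [-0.3, -0.7, -0.5]
grip_width: 90.3
```

>>> apply_moves(rows=[[[-4.8, 0, -3.6], -0.17, 9], [[-9.6, 0, -7.2], -0.34, 9], [[-14.4, 0, -10.8], -0.51, 9], [[-19.2, 0, -14.4], -0.68, 9], [[-24, 0, -18], -0.85, 9]])

```text
time: 1.4
tool_pos: [340.6, -244.5, 427.9]
tcp_rot: [-1.575, 0.003, -1.951]
contact_force: [0.8, -0.8, 0.2]
grip_width: 89.9
```

>>> apply_moves(rows=[[[-5.5, 0, -0.5], -0.18, 9], [[-11, 0, -1], -0.36, 9], [[-16.5, 0, -1.5], -0.54, 9], [[-22, 0, -2], -0.72, 9], [[-27.5, 0, -2.5], -0.9, 9]])

```text
time: 2.02
tool_pos: [419.0, 22.0, 426.6]
tcp_rot: [-1.574, 0.007, -1.045]
contact_force: [0.4, -0.9, 0.4]
grip_width: 90.4
```

Run:
```python
from h import *
print(vision.camera_info('wrist'))
im=vision.capture('wrist');cv2.imwrite('pics/w1.png',im[:,:,::-1])
```

```text
{'mtx': array([[371.64829954,   0.        , 321.6525405 ],
       [  0.        , 371.64829954, 241.84129581],
       [  0.        ,   0.        ,   1.        ]]), 'rvec': array([-2.76310344, -0.745292  , -0.10422566]), 'tvec': array([-372.27520716, -271.93401824,  515.58478695])}
```

View pics/w1.png

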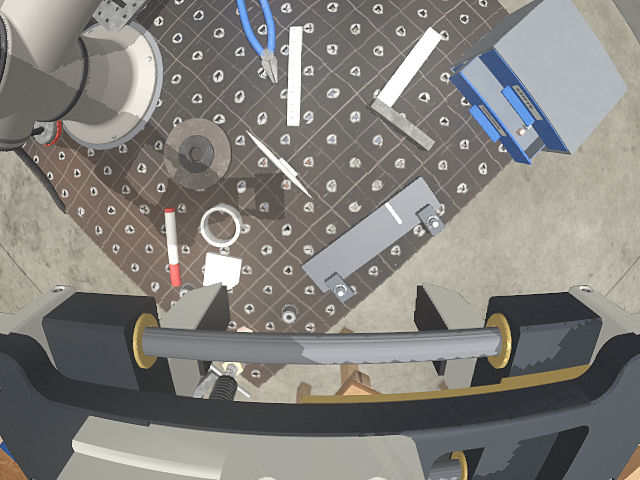

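View pics/s_cab.png

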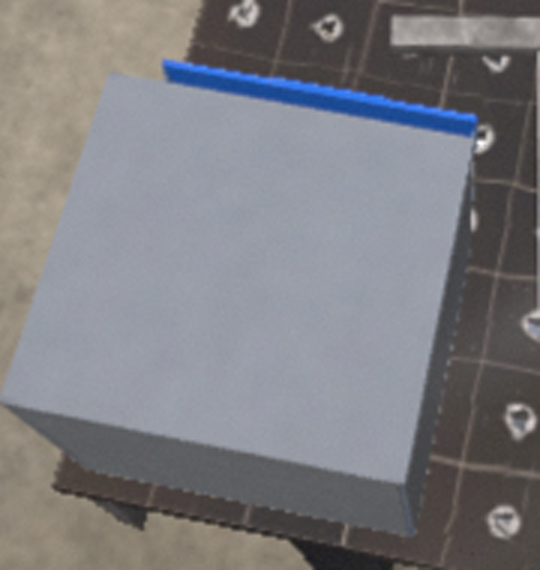

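Run:
```python
from h import *
t=cv2.imread('pics/top0.png')[:,:,::-1];w=cv2.imread('pics/w1.png')[:,:,::-1]
big('t',t,(150,80,260,240),'pics/t_cab.png',4);big('t',w,(420,40,600,180),'pics/w_cab.png',4)
```

```text
(no output)
```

View pics/t_cab.png

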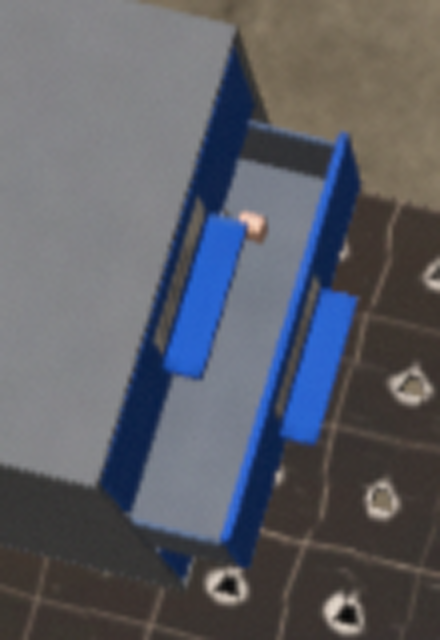

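View pics/w_cab.png

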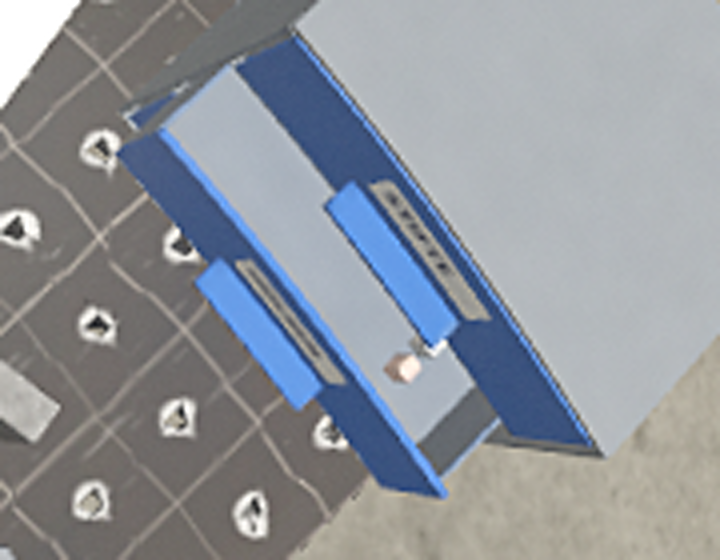

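Run:
```python
from h import *
def tri(a,b):
    P=[];q=[]
    for n,p in (('top',a),('side',b)):
        c=vision.camera_info(n);R,_=cv2.Rodrigues(c['rvec']);P.append(c['mtx']@np.hstack([R,np.array(c['tvec']).reshape(3,1)]));q.append(np.float64(p).reshape(2,1))
    X=cv2.triangulatePoints(P[0],P[1],*q);return (X[:3]/X[3]).ravel().round(0)
print(tri((205.5,215.7),(318.3,298.3)),tri((236.5,113.5),(214.3,280)))
n=np.array
for zz in (60,70,80,90,100):
  print(zz,ray('top',[(205.5,215.7),(236.5,113.5),(227,190),(239,153)],zz)[:,:2].round(0).tolist())
c={'mtx':n([[371.648,0,321.65],[0,371.648,241.84],[0,0,1]]),'rvec':n([-2.76310344,-0.745292,-0.10422566]),'tvec':n([-372.27520716,-271.93401824,515.58478695])}
f=lambda u,v:(420+u/4,40+v/4)
for zz in (60,70,80,90,100):
  print(zz,ray('wrist',[f(163,130),f(440,492),f(198,280),f(300,408)],zz,c)[:,:2].round(0).tolist())
print(ray('wrist',[(372,104)],18,c))
```

```text
[486. 256. 111.] [640. 214. 108.]
60 [[498.0, 265.0], [662.0, 219.0], [538.0, 233.0], [597.0, 215.0]]
70 [[495.0, 263.0], [658.0, 218.0], [535.0, 231.0], [593.0, 214.0]]
80 [[493.0, 261.0], [653.0, 217.0], [532.0, 230.0], [590.0, 213.0]]
90 [[490.0, 260.0], [649.0, 216.0], [529.0, 229.0], [586.0, 211.0]]
100 [[488.0, 258.0], [644.0, 215.0], [526.0, 227.0], [582.0, 210.0]]
60 [[500.0, 271.0], [667.0, 225.0], [539.0, 232.0], [598.0, 216.0]]
70 [[497.0, 268.0], [661.0, 223.0], [536.0, 229.0], [593.0, 214.0]]
80 [[495.0, 264.0], [655.0, 220.0], [533.0, 226.0], [589.0, 211.0]]
90 [[493.0, 260.0], [650.0, 217.0], [529.0, 223.0], [585.0, 209.0]]
100 [[490.0, 257.0], [644.0, 215.0], [526.0, 221.0], [581.0, 206.0]]
[[419.46858048 166.13864135  18.        ]]
```

Run:
```python
from h import *
c=vision.camera_info('wrist');R,_=cv2.Rodrigues(c['rvec']);C=-R.T@c['tvec'];o=bot.get_obs()
from scipy.spatial.transform import Rotation as Ro
T=Ro.from_euler('xyz',o['tcp_rot']).as_matrix();print(o['tool_pos'],C,'cam in tool',T.T@(C-o['tool_pos']),'axis',T.T@R[2],o['joint_positions'])
```

```text
[419.83337834  27.5590169  426.4252594 ] [380.63929823  93.00482532 570.65534645] cam in tool [ -77.84411515 -143.39418707   -0.22049302] axis [0.29015757 0.95697799 0.00130565] [-0.12282873  0.06556077  1.376872    0.00793107  1.70671548 -0.66062943]
```

>>> apply_moves(rows=[[[-2.5, 2, 1.8], -0.18, 5], [[-5, 4, 3.6], -0.36, 5], [[-7.5, 6, 5.2], -0.54, 5], [[-10, 9, 7], -0.72, 5], [[-11.7, 12.6, 8.3], -0.9, 5]])

```text
time: 2.7
tool_pos: [429.2, 172.7, 298.8]
tcp_rot: [-1.564, 0.01, -0.125]
contact_force: [0.2, -0.4, -1.0]
grip_width: 50.7
```

>>> apply_moves(rows=[[[0.4, 4, -0.2], -0.12, 5], [[0.4, 10, -0.2], -0.125, 5], [[0.4, 16, -0.2], -0.125, 5], [[0.4, 22, -0.2], -0.125, 5], [[0.4, 22, -0.2], -0.125, 5]])

```text
time: 3.32
tool_pos: [426.1, 170.9, 74.3]
tcp_rot: [-1.565, 0.022, -0.001]
contact_force: [0.5, -0.3, 0.9]
grip_width: 50.0
```

Run:
```python
from h import *
for n in ['top','side','wrist']:
    im=vision.capture(n);cv2.imwrite(f'pics/{n}2.png',im[:,:,::-1])
    if n=='top': big('t',im,(150,140,310,280),'pics/t2.png',4)
o=bot.get_obs();print(o['time'],o['tool_pos'],o['tcp_rot'],o['joint_positions'])
```

```text
3.475 [431.68608818 172.13434118  80.24384987] [-1.56217323e+00  7.50176813e-03 -3.68900299e-04] [ 0.20765676  0.44350056  1.88978103  0.01373713  0.81391727 -1.37219907]
```

View pics/side2.png

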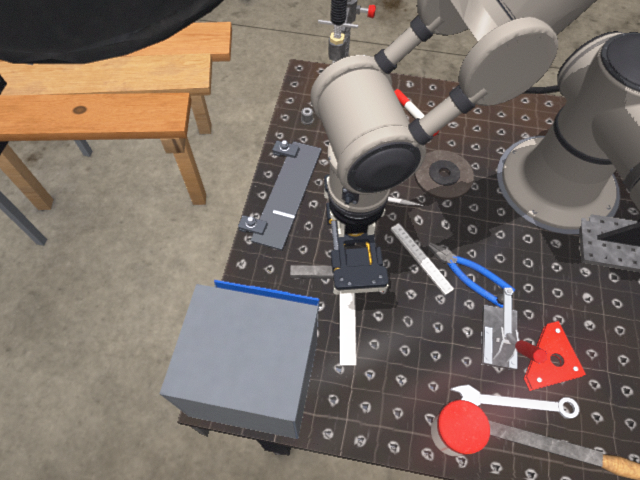

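View pics/wrist2.png

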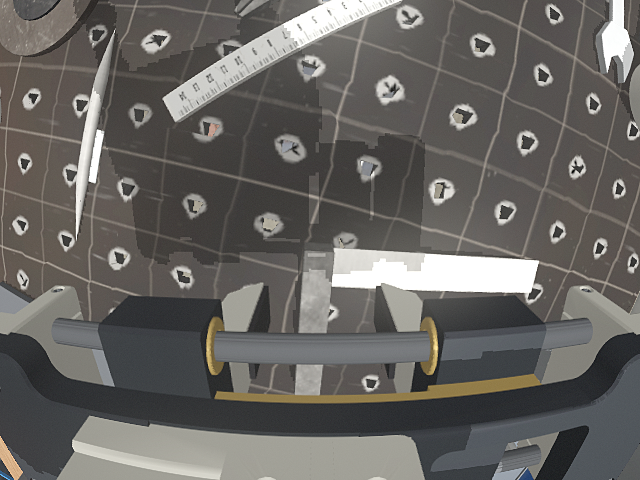

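>>> apply_moves(rows=[[[0.1, 2, -0.1], 0, 5], [[0.1, 4, -0.1], 0, 5], [[0.1, 5, -0.1], 0, 5], [[0.1, 5, -0.1], 0, 5], [[0.1, 5, -0.1], 0, 5]])

```text
time: 4.1
tool_pos: [433.0, 171.7, 31.3]
tcp_rot: [-1.562, 0.006, -0.0]
contact_force: [-0.6, 0.7, 0.6]
grip_width: 50.0
```

Down 5.5 mm more, then close.

>>> apply_moves(rows=[[[0, 0.55, 0], 0, 5], [[0, 0.55, 0], 0, 5], [[0, 0.55, 0], 0, 1], [[0, 0.55, 0], 0, 1], [[0, 0.55, 0], 0, 1]])

```text
time: 4.72
tool_pos: [433.0, 171.8, 25.8]
tcp_rot: [-1.562, 0.006, -0.0]
contact_force: [-0.5, 0.1, -0.2]
grip_width: 24.6
```

>>> apply_moves(rows=[[[0, 0, 0], 0, 1], [[0, 0, 0], 0, 1], [[0, 0, 0], 0, 1]])

```text
time: 5.1
tool_pos: [432.9, 171.8, 25.8]
tcp_rot: [-1.562, 0.006, -0.0]
contact_force: [0.3, -0.7, -0.0]
grip_width: 17.7
```

>>> apply_moves(rows=[[[-0.5, -0.3, -0.5], 0, 1], [[-1.5, -0.3, -1.5], 0, 1], [[-2.5, -0.3, -2.5], 0, 1], [[-3.5, -0.3, -4], 0, 1], [[-3.5, -0.3, -5], 0, 1]])

```text
time: 5.72
tool_pos: [396.6, 120.8, 28.5]
tcp_rot: [-1.562, 0.007, -0.001]
contact_force: [0.4, -0.0, -1.5]
grip_width: 17.6
```

>>> apply_moves(rows=[[[0, 0, 0], 0, 1], [[0, 0, 0], 0, 1]])

```text
time: 5.98
tool_pos: [396.9, 120.8, 28.6]
tcp_rot: [-1.562, 0.007, -0.001]
contact_force: [0.3, 0.6, -1.9]
grip_width: 17.4
```

Run:
```python
from h import *
for n in ['top','side']:
    im=vision.capture(n);cv2.imwrite(f'pics/{n}3.png',im[:,:,::-1])
    if n=='top': big('t',im,(150,140,310,280),'pics/t3.png',4)
    else: big('t',im,(270,200,410,370),'pics/s3.png',4)
o=bot.get_obs();print(o['time'],o['tool_pos'],o['tcp_rot'],o['contact_force'])
```

```text
6.075 [396.90654649 121.00592387  28.52281949] [-1.56189646e+00  6.73629042e-03 -5.81654512e-04] [-0.13962326 -0.40126518 -2.2732137 ]
```

View pics/s3.png

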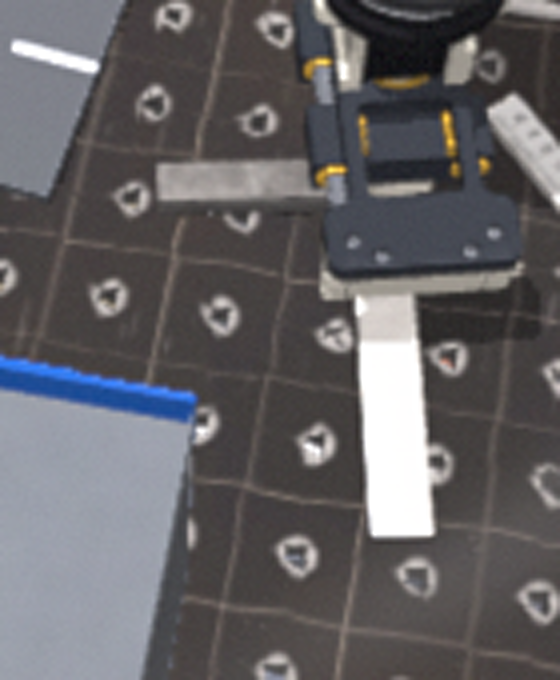

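View pics/top3.png

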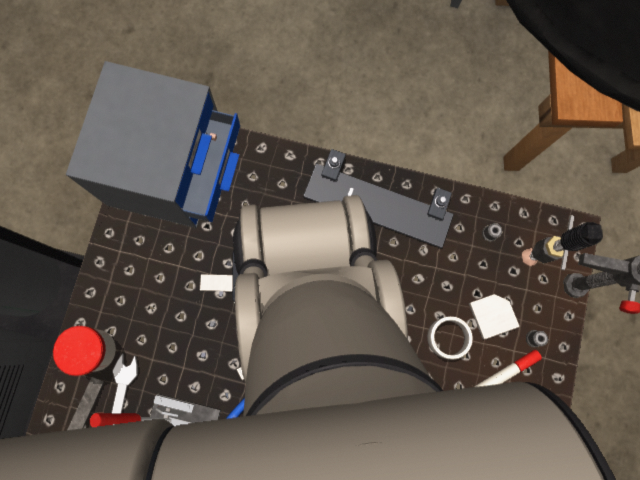

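Run:
```python
from h import *
print(ray('side',[(270+157/4,200+163/4),(270+160/4,200+202/4),(270+371/4,200+537/4),(270+434/4,200+535/4)],20).round(1), ray('side',[(270+371/4,200+537/4),(270+434/4,200+535/4)],12).round(1))
```

```text
[[490.8 108.8  20. ]
 [490.8 128.3  20. ]
 [416.4 285.4  20. ]
 [391.1 286.4  20. ]] [[415.4 282.9  12. ]
 [389.8 283.9  12. ]]
```

>>> apply_moves(rows=[[[0, 0.2, 0], 0, 1], [[0, 0.28, 0], 0, 1], [[0, 0.28, 0], 0, 5], [[0, 0.28, 0], 0, 5], [[0, 0.28, 0], 0, 5]])

```text
time: 6.7
tool_pos: [396.9, 121.1, 25.8]
tcp_rot: [-1.562, 0.007, -0.001]
contact_force: [0.5, 0.2, -0.0]
grip_width: 43.1
```

>>> apply_moves(rows=[[[0, -1.8, 0], 0, 5], [[1, -2, 0], 0, 5], [[2.9, -2, 0], 0, 5], [[2.9, -1.5, 0], 0, 5], [[2.9, -0.5, 0], 0, 5]])

```text
time: 7.32
tool_pos: [425.4, 121.0, 29.7]
tcp_rot: [-1.562, 0.007, -0.001]
contact_force: [0.5, 0.4, -0.5]
grip_width: 49.9
```

Run:
```python
from h import *
for n in ['wrist','side']:
    im=vision.capture(n);cv2.imwrite(f'pics/{n}4.png',im[:,:,::-1])
    if n=='side': big('t',im,(270,200,410,370),'pics/s4.png',4)
o=bot.get_obs();print(o['time'],o['tool_pos'],o['tcp_rot'],o['contact_force'])
```

```text
7.425 [424.25672617 120.89085324  29.06906168] [-1.56219762e+00  1.02279853e-02 -5.28029140e-04] [-0.615402   -0.19823685 -0.0144222 ]
```

View pics/s4.png

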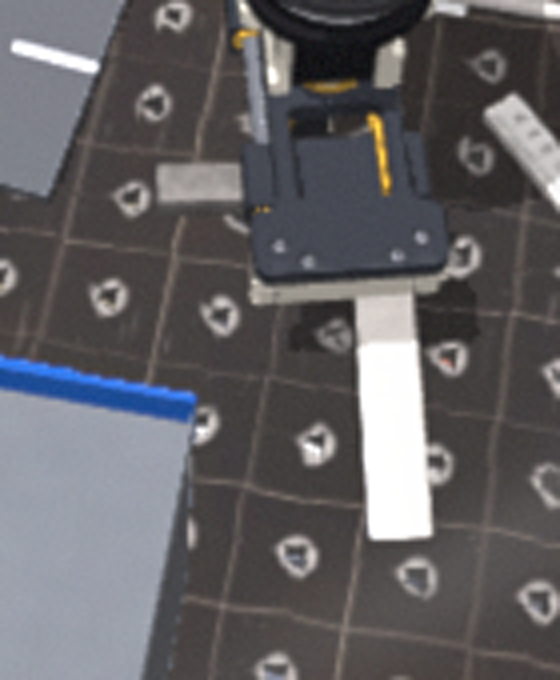

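View pics/wrist4.png

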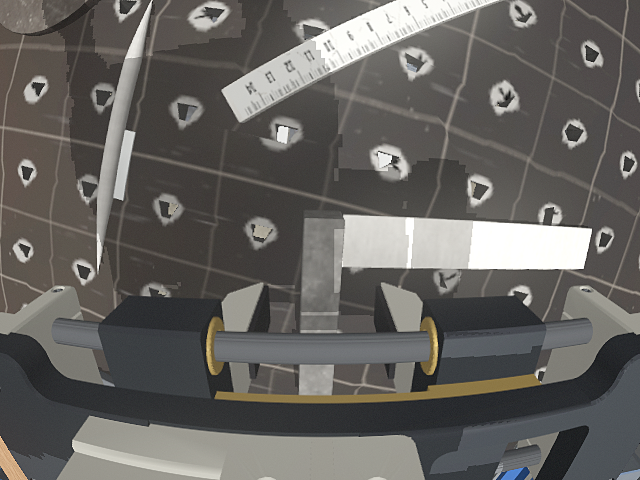

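>>> apply_moves(rows=[[[0.1, 0.55, 0], 0, 5], [[0.1, 0.55, 0], 0, 5], [[0.1, 0.55, 0], 0, 1], [[0.1, 0.55, 0], 0, 1], [[0.1, 0.55, 0], 0, 1]])

```text
time: 8.05
tool_pos: [425.3, 121.0, 23.7]
tcp_rot: [-1.562, 0.01, -0.001]
contact_force: [-0.2, -0.5, -0.1]
grip_width: 24.8
```

>>> apply_moves(rows=[[[0, 0, 0], 0, 1], [[0, 0, 0], 0, 1], [[0, 0, 0], 0, 1]])

```text
time: 8.43
tool_pos: [425.3, 120.9, 23.7]
tcp_rot: [-1.562, 0.01, -0.001]
contact_force: [-0.4, -0.7, -0.2]
grip_width: 17.9
```

>>> apply_moves(rows=[[[0, -2, 0], 0, 1], [[0, -5, -1], 0, 1], [[0, -7, -5], 0, 1], [[0.5, -7, -9], 0, 1], [[1, -7, -11], 0, 1]])

```text
time: 9.05
tool_pos: [435.9, 8.7, 92.9]
tcp_rot: [-1.562, 0.009, -0.002]
contact_force: [0.4, -0.4, -1.5]
grip_width: 17.6
```

>>> apply_moves(rows=[[[0.6, 0, 0], 0.17, 1], [[1.2, 0, 0], 0.34, 1], [[1.8, 0, 0], 0.51, 1], [[2.4, 0, 0], 0.68, 1], [[3, 0, 0], 0.85, 1]])

```text
time: 9.68
tool_pos: [465.8, 8.7, 92.4]
tcp_rot: [-1.573, 0.013, -0.858]
contact_force: [-0.0, -0.4, -1.7]
grip_width: 17.8
```

Run:
```python
from h import *
for n in ['side']:
    im=vision.capture(n);cv2.imwrite(f'pics/{n}5.png',im[:,:,::-1])
o=bot.get_obs();print(o['time'],o['tool_pos'],o['tcp_rot'],o['contact_force'],o['grip_width'],o['joint_positions'])
```

```text
9.725 [466.68960349   8.66975575  92.49092851] [-1.57212938  0.01232023 -0.86444089] [ 0.92172487  0.11217276 -0.99716821] 17.839395715902867 [-0.15050659  0.42832063  1.86862996  0.00935731  0.85484836 -0.8630478 ]
```

View pics/side5.png

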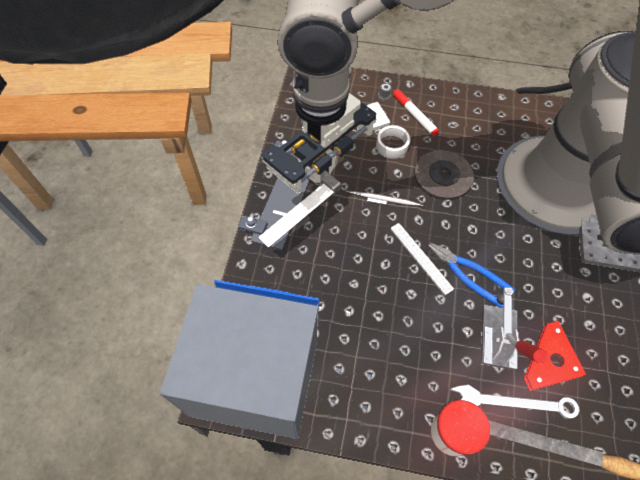

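>>> apply_moves(rows=[[[-0.6, 0, 0.9], 0.17, 1], [[-0.6, 0, 0.9], 0.34, 1], [[-0.6, 0, 0.9], 0.51, 1], [[-0.6, 0, 0.9], 0.68, 1], [[-0.6, 0, 0.9], 0.85, 1]])

```text
time: 10.35
tool_pos: [469.2, 19.2, 92.4]
tcp_rot: [-1.582, 0.007, -1.717]
contact_force: [-0.5, 0.5, -2.1]
grip_width: 17.5
```

>>> apply_moves(rows=[[[0, 1, 0], 0.12, 1], [[0, 2, 0], 0.23, 1], [[0, 2.5, 0], 0.23, 1], [[0, 2.5, 0], 0.23, 1]])

```text
time: 10.85
tool_pos: [468.6, 19.4, 67.1]
tcp_rot: [-1.584, 0.004, -1.944]
contact_force: [0.1, -0.2, -1.7]
grip_width: 18.1
```

Run:
```python
from h import *
for n in ['side','wrist','top']:
    im=vision.capture(n);cv2.imwrite(f'pics/{n}6.png',im[:,:,::-1])
    if n=='side': big('t',im,(210,90,370,260),'pics/s6.png',4)
o=bot.get_obs();print(o['time'],o['tool_pos'],o['tcp_rot'],o['contact_force'],o['grip_width'],o['joint_positions'])
```

```text
11.0 [469.16404576  19.35550646  67.63131285] [-1.58254336  0.00455718 -1.94561741] [ 0.73240722  0.83410325 -1.75300448] 17.63018982971911 [-0.12699159  0.47380772  1.88387117  0.0102329   0.79421046  0.24059341]
```

View pics/s6.png

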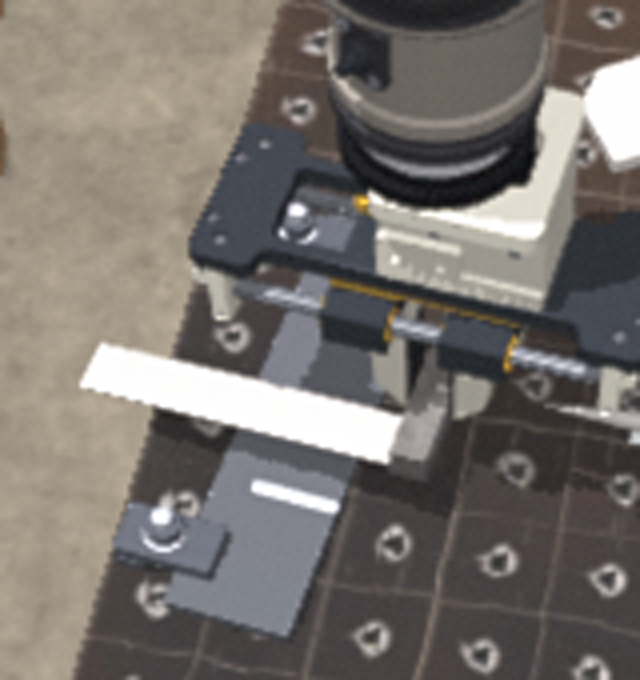

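View pics/wrist6.png

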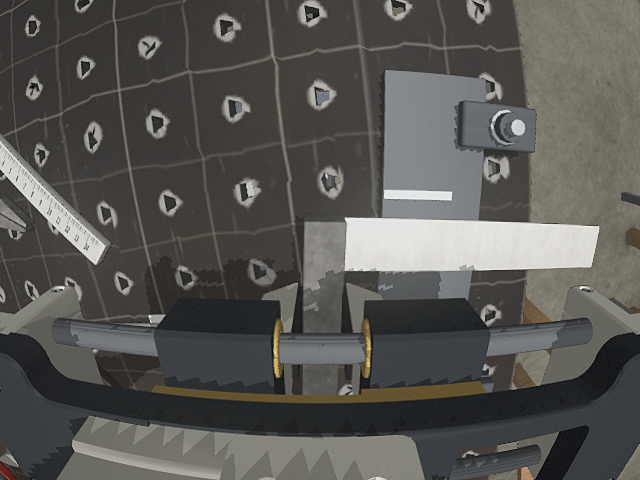

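View pics/top6.png

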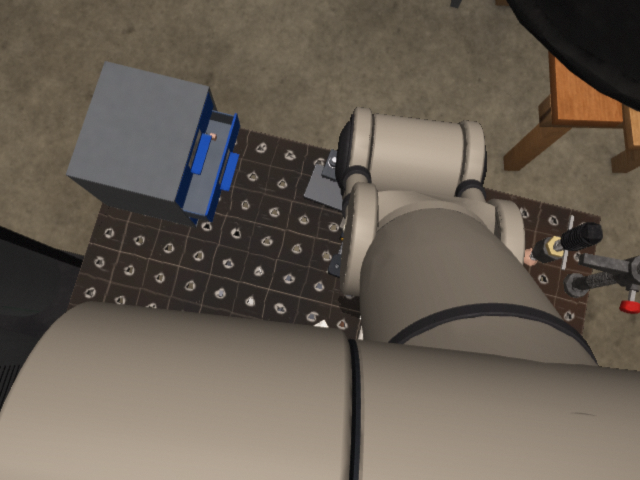

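```bash
cat > loc.py <<'E'
from h import *
# bar frame from measured world estimates
a=np.radians(-21.4);X=np.array([np.cos(a),np.sin(a)]);Y=np.array([-X[1],X[0]])
TO=np.array([515.5,49.8])
def loc(p): d=np.atleast_2d(p)[:,:2]-TO;return np.c_[d@X,d@Y].round(1).tolist()
E
python3 - <<'E'
from loc import *
w=cv2.imread('pics/wrist6.png')[:,:,::-1]
big('w',w,(290,150,500,300),'pics/w6z.png',4)
c=vision.camera_info('wrist');R,_=cv2.Rodrigues(c['rvec']);print(-R.T@c['tvec'])
print('tick near,far,barL near,far',loc(ray('wrist',[(384,195),(452,196),(385,70),(484,79)],7)))
print('blade corner,tip outer',loc(ray('wrist',[(344,218),(599,226)],54)))
print('side blade corner, tip', loc(ray('side',[(210+388/4,90+462/4),(210+80/4,90+386/4)],54)))
print('side tick', loc(ray('side',[(210+338/4,90+506/4),(210+253/4,90+486/4)],7)))
E
```

```text
[499.38474108  90.48891354 211.37814793]
tick near,far,barL near,far [[2.8, -1.3], [43.2, -0.9], [2.4, 68.7], [60.7, 68.6]]
blade corner,tip outer [[-21.9, -3.9], [116.5, -5.6]]
side blade corner, tip [[-25.1, -2.6], [119.2, 0.4]]
side tick [[-0.8, -1.3], [40.3, 0.2]]
```

View pics/w6z.png

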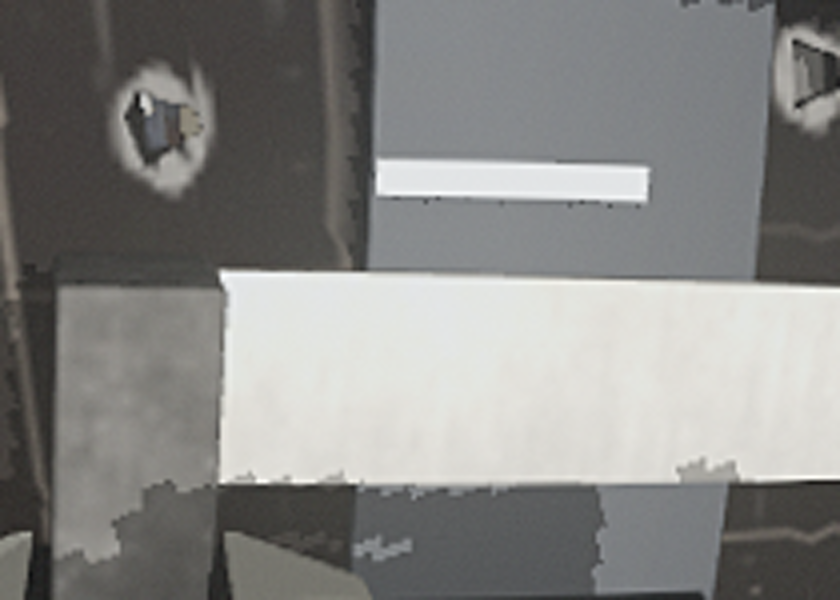

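>>> apply_moves(rows=[[[-0.2, 1, 0.6], 0, 1], [[-0.2, 2, 1.2], 0, 1], [[-0.2, 3, 1.2], 0, 1], [[-0.2, 3.9, 1.2], 0, 1], [[-0.2, 3.9, 1.2], 0, 1]])

```text
time: 11.62
tool_pos: [480.3, 17.1, 27.8]
tcp_rot: [-1.584, 0.004, -1.946]
contact_force: [-0.0, -0.6, -1.1]
grip_width: 17.5
```

Run:
```python
from loc import *
print(vision.camera_info('wrist')['tvec'])
c=vision.camera_info('wrist')
im=vision.capture('wrist');cv2.imwrite('pics/wrist7.png',im[:,:,::-1]);big('w',im,(290,120,500,300),'pics/w7z.png',4)
im=vision.capture('side');big('t',im,(210,90,370,260),'pics/s7.png',4)
np.savez('c7.npz',**c)
o=bot.get_obs();print(o['time'],o['tool_pos'],o['tcp_rot'],o['contact_force'],o['grip_width'])
```

```text
[-441.0002723   207.2812183   246.12305622]
11.725 [480.57472978  17.19089565  28.46255133] [-1.58287799  0.00448574 -1.94550556] [-0.71552586 -0.38438143 -0.92635454] 17.689071405555318
```

View pics/w7z.png

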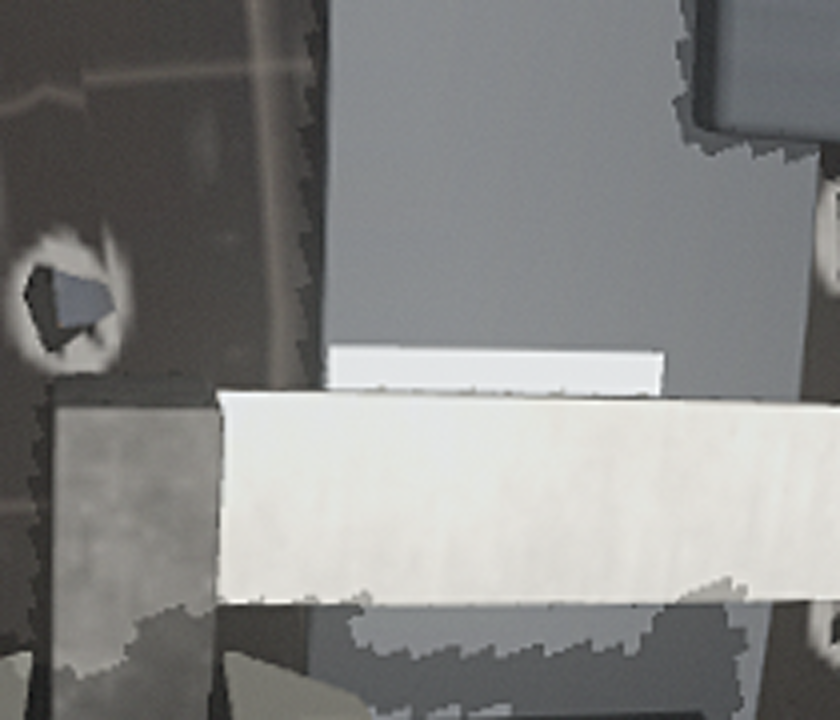

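View pics/s7.png

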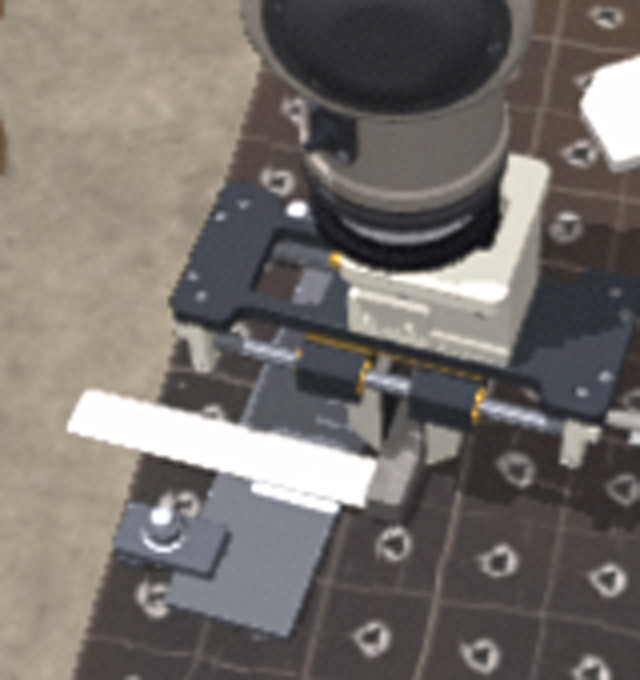

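Run:
```python
from loc import *
c=dict(np.load('c7.npz'))
f=lambda u,v:(290+u/4,120+v/4)
print('tick left edge near,far; bar near edge far-up, lower',loc(ray('wrist',[f(329,345),f(663,353),f(329,0),f(326,388)],7,c)))
print('blade corner,+',loc(ray('wrist',[f(218,392),f(838,405)],14.8,c)))
print('stock inner top edge',loc(ray('wrist',[f(218,410),f(216,700)],22.8,c)))
print('side tick right/left.. corner', loc(ray('side',[(210+338/4,90+511/4)],7)),loc(ray('side',[(210+365/4,90+507/4),(210+68/4,90+430/4)],14.8)))
```

```text
tick left edge near,far; bar near edge far-up, lower [[2.4, 2.0], [42.4, 1.7], [1.7, 40.7], [2.2, -3.0]]
blade corner,+ [[-10.5, -1.8], [62.5, -2.3]]
stock inner top edge [[-10.9, -1.9], [-10.5, -34.5]]
side tick right/left.. corner [[-1.7, 1.2]] [[-14.5, -0.1], [130.9, 1.6]]
```

>>> apply_moves(rows=[[[0, 0.15, 0.5], 0, 1], [[0, 0.3, 1.0], 0, 1], [[0, 0.3, 1.0], 0, 1], [[0, 0.45, 1.0], 0, 1], [[0, 0.45, 1.0], 0, 1]])

```text
time: 12.35
tool_pos: [490.7, 13.3, 24.2]
tcp_rot: [-1.581, 0.005, -1.946]
contact_force: [1.6, -0.9, 3.0]
grip_width: 17.6
```

>>> apply_moves(rows=[[[0, 0, 0.08], 0, 1], [[0, 0, 0.16], 0, 1], [[0, 0, 0.16], 0, 1]])

```text
time: 12.72
tool_pos: [491.6, 12.9, 24.0]
tcp_rot: [-1.582, 0.005, -1.946]
contact_force: [-2.5, 0.5, 2.5]
grip_width: 18.1
```

>>> apply_moves(rows=[[[0, 0, 0.1], 0, 1], [[0, 0, 0.1], 0, 1], [[0, 0, 0.15], 0, 1], [[0, 0, 0.15], 0, 1]])

```text
time: 13.22
tool_pos: [492.1, 12.6, 23.8]
tcp_rot: [-1.584, 0.004, -1.946]
contact_force: [-4.5, 1.6, 5.2]
grip_width: 17.7
```

>>> apply_moves(rows=[[[0, 0, 0.1], 0, 1], [[0, 0, 0.2], 0, 1], [[0, 0, 0.2], 0, 1], [[0, 0, 0.2], 0, 1]])

```text
time: 13.72
tool_pos: [492.3, 12.4, 23.6]
tcp_rot: [-1.588, 0.004, -1.945]
contact_force: [-7.3, 3.0, 7.3]
grip_width: 17.5
```

Run:
```python
from loc import *
c=vision.camera_info('wrist')
im=vision.capture('wrist');cv2.imwrite('pics/wrist8.png',im[:,:,::-1]);big('w',im,(290,120,500,300),'pics/w8z.png',4)
im=vision.capture('side');big('t',im,(210,90,370,260),'pics/s8.png',4)
np.savez('c8.npz',**c)
o=bot.get_obs();print(o['time'],o['tool_pos'],o['tcp_rot'],o['contact_force'],o['grip_width'])
```

```text
13.825 [492.27234905  12.42502632  23.65334244] [-1.58786783  0.00370142 -1.94534652] [-7.04822004  2.96038716  6.90162216] 17.645006509274026
```

View pics/w8z.png

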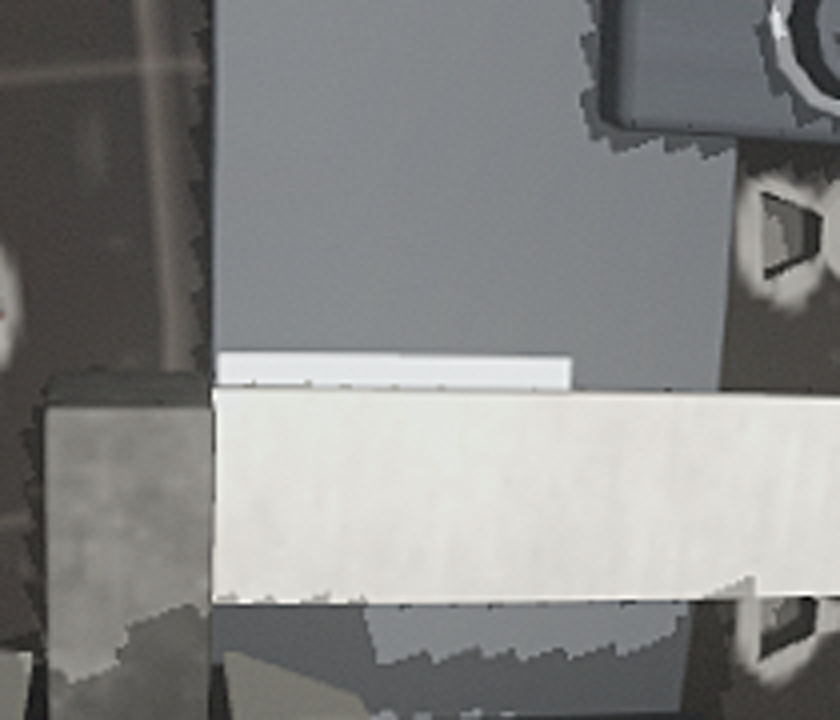

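View pics/s8.png

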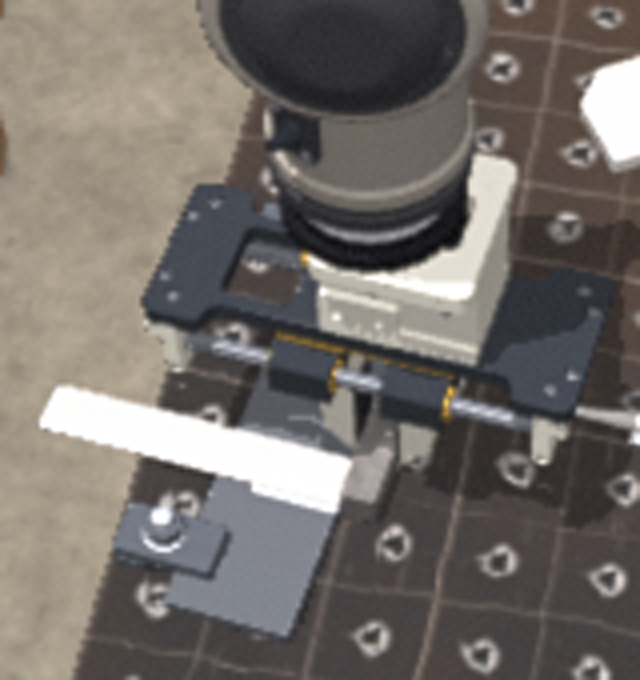

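Run:
```python
from loc import *
c=dict(np.load('c8.npz'))
f=lambda u,v:(290+u/4,120+v/4)
print('tick left edge near,far; bar near edge',loc(ray('wrist',[f(218,352),f(571,357),f(215,0),f(213,380)],7,c)))
print('blade corner,+',loc(ray('wrist',[f(213,389),f(838,397)],10,c)))
print('side', loc(ray('side',[(210+338/4,90+512/4)],7)),loc(ray('side',[(210+334/4,90+512/4),(210+40/4,90+425/4)],10)))
```

```text
tick left edge near,far; bar near edge [[2.4, 1.9], [42.4, 1.9], [1.7, 40.3], [1.9, -1.3]]
blade corner,+ [[1.8, -1.6], [75.3, -1.4]]
side [[-1.9, 1.7]] [[-0.8, 4.0], [146.4, 0.1]]
```

>>> apply_moves(rows=[[[0, 0, 0.03], 0, 2.6], [[0, 0, 0.03], 0, 2.6], [[0, 0, 0.03], 0, 2.6], [[0, 0, 0], 0, 3.4], [[0, 0, 0], 0, 3.4]])

```text
time: 14.45
tool_pos: [492.3, 12.4, 23.6]
tcp_rot: [-1.588, 0.004, -1.945]
contact_force: [-0.2, -0.4, 0.6]
grip_width: 33.4
```

>>> apply_moves(rows=[[[0, 0, 0], 0, 4], [[0, -0.5, 0], 0, 4], [[0, -2, 0], 0, 4], [[0, -5, 0], 0, 4], [[0, -10, 0], 0, 4]])

```text
time: 15.08
tool_pos: [492.9, 11.5, 124.6]
tcp_rot: [-1.59, 0.003, -1.946]
contact_force: [1.0, -1.0, -0.3]
grip_width: 39.6
```

Run:
```python
from loc import *
c=vision.camera_info('wrist')
im=vision.capture('wrist');cv2.imwrite('pics/wrist9.png',im[:,:,::-1]);big('w',im,(290,120,500,300),'pics/w9z.png',4)
im=vision.capture('side');big('t',im,(210,90,370,260),'pics/s9.png',4)
np.savez('c9.npz',**c)
o=bot.get_obs();print(o['time'],o['tool_pos'],o['tcp_rot'],o['contact_force'],o['grip_width'])
```

```text
15.175 [496.9909677   11.03154587 129.31561583] [-1.57732915  0.00631369 -1.94536988] [-0.28467968 -0.46406955 -0.76729733] 39.767218570904475
```

View pics/wrist9.png

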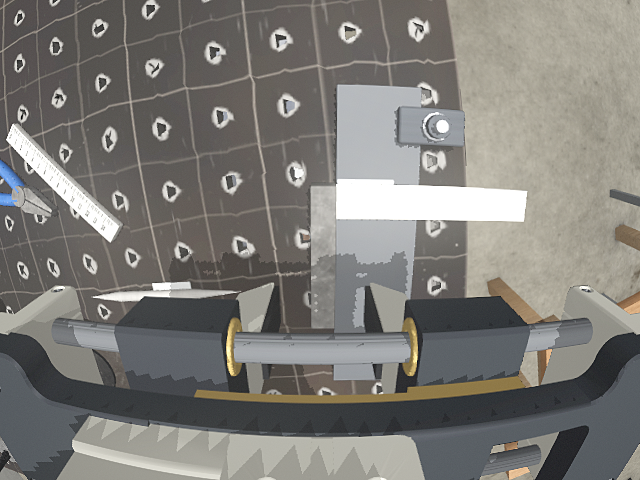

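View pics/s9.png

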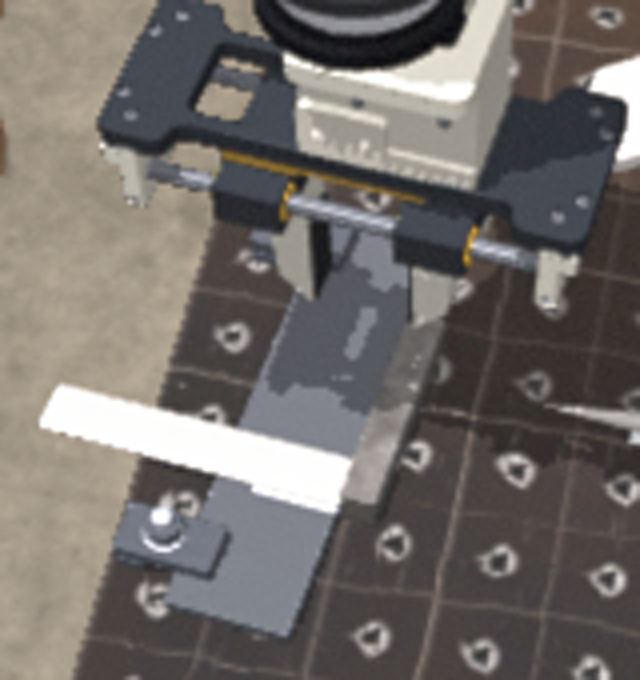

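>>> apply_moves(rows=[[[1, -5, 0], 0, 4], [[3, -10, 0], 0, 4], [[8, -12, 0], 0, 4], [[12, -14, 0], 0, 4], [[12, -14, 0], 0, 4]])

```text
time: 15.8
tool_pos: [453.4, -103.8, 270.3]
tcp_rot: [-1.574, 0.006, -1.949]
contact_force: [0.6, -0.0, 0.0]
grip_width: 39.9
```

Run:
```python
from loc import *
c=vision.camera_info('wrist')
im=vision.capture('wrist');cv2.imwrite('pics/wrist10.png',im[:,:,::-1]);big('w',im,(280,80,480,230),'pics/w10z.png',4)
im=vision.capture('side');big('t',im,(210,90,370,260),'pics/s10.png',4)
np.savez('c10.npz',**c)
o=bot.get_obs();print(o['time'],o['tool_pos'],o['tcp_rot'],o['contact_force'],o['grip_width'])
```

```text
15.9 [ 453.39503604 -101.61009391  268.57523713] [-1.57723741  0.00673288 -1.9464512 ] [1.0588793  0.43088544 0.08356621] 40.233838809407075
```

View pics/w10z.png

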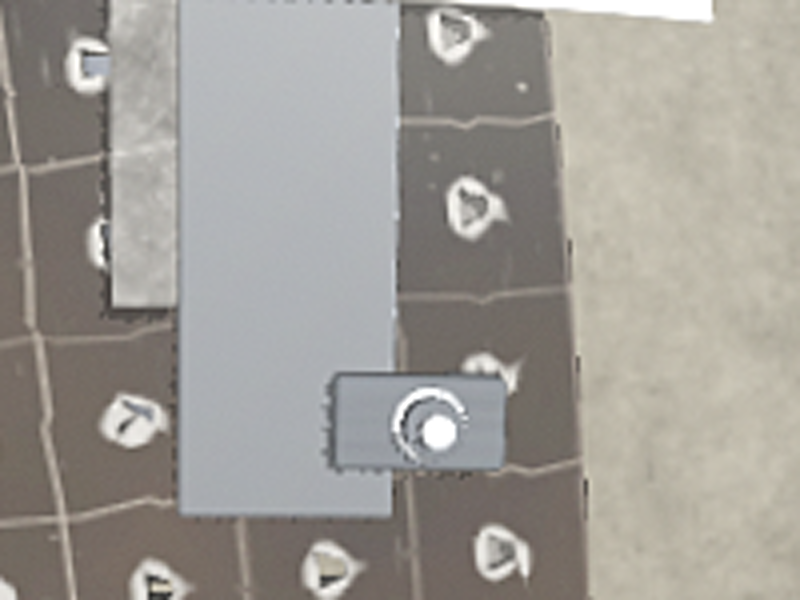

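View pics/s10.png

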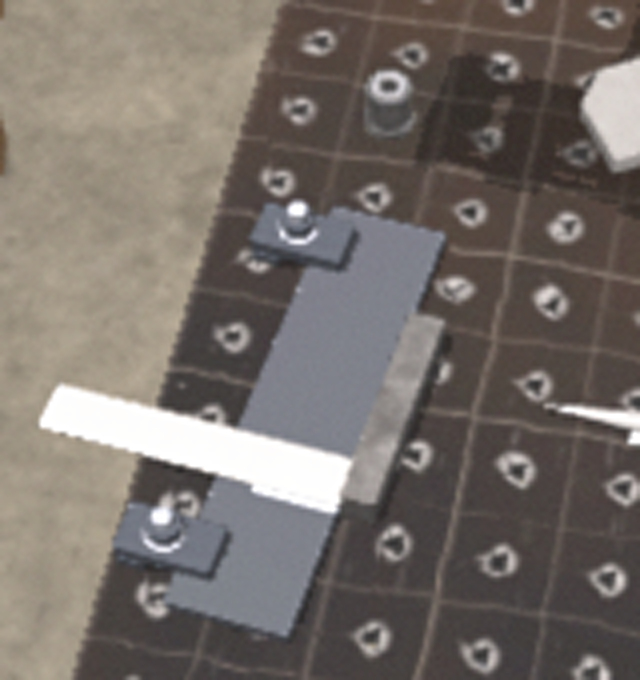

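Run:
```python
from loc import *
c=dict(np.load('c10.npz'));f=lambda u,v:(280+u/4,80+v/4)
w=cv2.imread('pics/wrist10.png')[:,:,::-1];big('w',w,(280,20,480,170),'pics/w10y.png',4)
b=ray('wrist',[f(179,320),f(179,514)],7,c);s=ray('wrist',[f(180,5),f(177,306)],18,c)
print('bar edge',loc(b),'stock inner',loc(s),'stock outer',loc(ray('wrist',[f(108,5),f(111,306)],18,c)))
big('w',cv2.imread('pics/wrist9.png')[:,:,::-1],(300,60,460,210),'pics/w9z.png',5)
```

```text
bar edge [[1.9, -116.1], [1.7, -170.2]] stock inner [[2.4, -30.9], [1.3, -111.6]] stock outer [[-16.4, -30.8], [-16.2, -111.5]]
```

View pics/w10y.png

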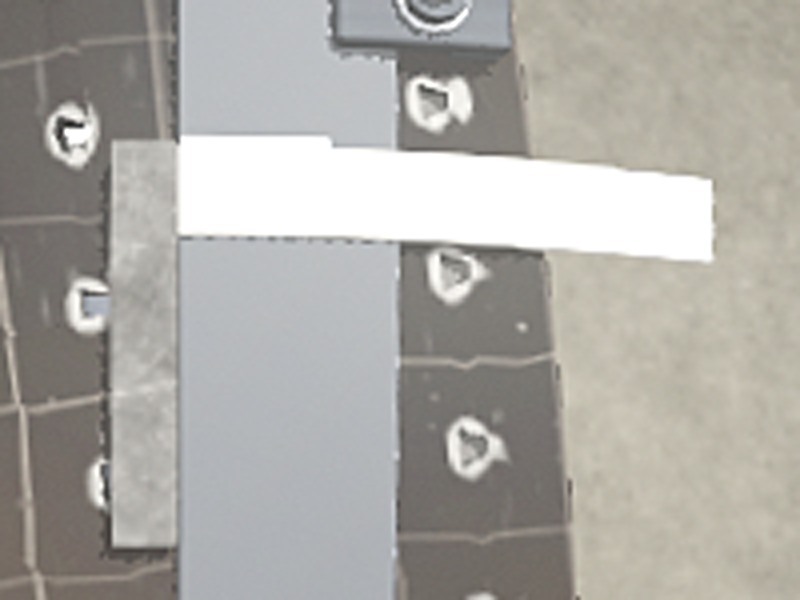

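View pics/w9z.png

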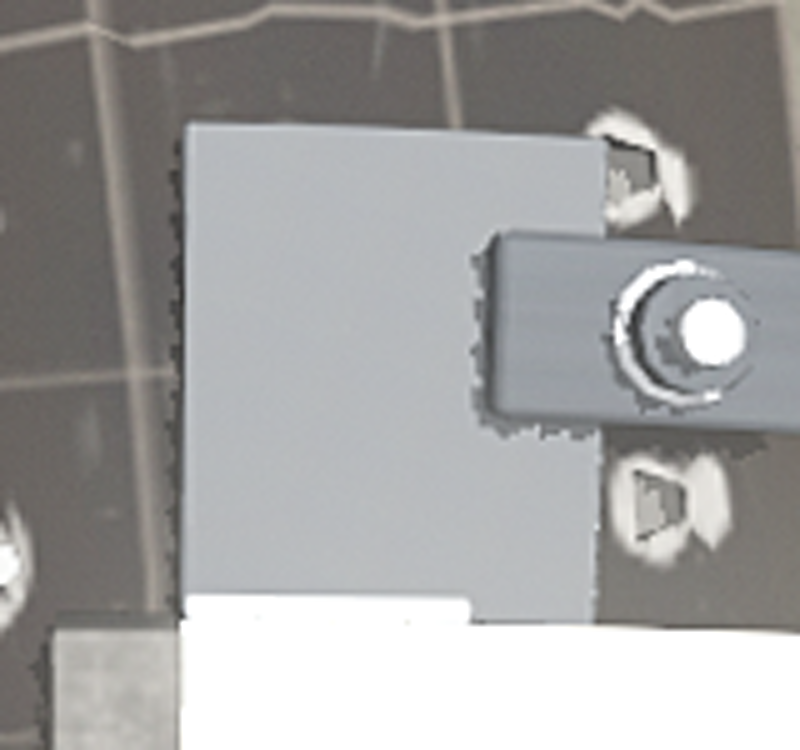

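Run:
```python
from plant import bot,order
o=bot.get_obs();print(o['time'],o['contact_force'],o['dq'].round(4))
print(order.close_job())
```

```text
15.9 [1.0588793  0.43088544 0.08356621] [ 0.0273  0.0147  0.0102  0.0009 -0.0023 -0.0013]
the job is handed in; nothing more can be done
None
```

The try square is set up and released, and I handed the job in at about 15.9 s of the 38 s allowed.

The open drawer blocked a grip at the stock's middle. I first gripped the stock near its blade end and slid it clear of the cabinet. I then re-gripped it near its middle, turned it about 110° and lowered it in front of the bar. I pressed it against the bar's near edge at about 7–8 N, then released it and moved the gripper away.

| Check | Result | Limit |
|---|---|---|
| Gap between stock and bar edge | about 0 mm (wrist camera, before release) | 3 mm |
| Blade's outer edge from the tick's centre line | about 1 mm to the right (before release) | 6 mm |
| Stock angle to the bar | 0.1–0.8° depending on the edge measured (after release) | 1.5° |
| Force on the tool after release | about 0–1 N (noise) | touching nothing |

- **Disagreement:** my last side-camera reading, before release, gave the blade's corner as 3 to 5 mm left of the tick's centre line. Those pixels were picked by eye at a coarse scale, so I trusted the wrist camera. In its pictures after release, about 3 mm of the 5 mm tick shows beside the blade.
- **Not measured:** I judged that the stock lies flat from the pictures only.
- **Arm at hand-in:** the arm still had a slight residual motion, at most 0.03 rad/s, well clear of everything.

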